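# Load a blind-bored spacer sleeve the right way round into a mounting jig

### The arm

A 7-joint arm with a two-finger parallel gripper is mounted at the origin on the work surface. World frame = base frame: x ahead of the robot, y to its left, z up, the work surface at z = 0. Lengths are in m, angles in degrees, forces in N, time in s.
With the tool pointing down it reaches from about 0.425 to 0.875 m from the base axis. Payload 4.7 kg.
Tool frame: the origin (TCP) lies at the very end of the fingers, on their centre line; the grasp point (between the pads) lies 19 mm behind it; z points along the fingers, y is the line along which they close (so a half turn about z gives the same grasp; the last joint's range is limited). The gripper opens to 87 mm and grips with 3 to 60 N. Pads are 19 mm wide; open, the fingers measure 117 mm over their backs; the gripper's body (75 mm by 190 mm) begins 51 mm behind the grasp point.
Start: joints at [66.182, 18.392, -4.016, 83.108, 1.295, 78.541, -3.26], TCP at [0.271, -0.591, 0.191] pointing down, gripper open.
Joint ranges: [-163.93, 163.93], [-17.29, 119.83], [-79.2, 71.16], [3.27, 140.29], [-89.18, 269.18], [5.43, 117.66], [-154.24, 154.24]. Speed limits (degrees/s): [147.25, 147.25, 180, 180, 180, 180, 180].

### API

Orientations are given as [roll, pitch, yaw] about the fixed x, y, z axes, in that order (R = Rz(yaw) Ry(pitch) Rx(roll)).
In Python, from cell import telemetry, cams, env gives the robot as it stands.
- The arm moves only by the tool arm_command, never from a script. Its argument "series" is text: rows parted by semicolons, each of 5 numbers parted by spaces: the shift along the tool's x, y, z in mm, then the turn about the tool's z in rad, then the closure in counts, from 0 (fully open) to 255 (shut). A call has 1 to 20 rows; each row shifts and turns the commanded pose from where the row before left it, along the tool's axes as they then stand; what a row does not reach is not made up. A row lasts 1/12 s, in which the tool goes at most 41.7 mm and 7.16 degrees, less where a joint would pass 70% of its speed; a pose out of reach is approached as far as the arm can. A call is refused whole if a number of a shift passes 41.7 or a number of a turn 0.125, either way. A call with a gripper value outside its range is refused whole. The fingers move at their own pace and stop on an object; "squeeze" is the grip in N (left out, the last holds). Time passes only in rows, so rows that do not move let the fingers close. It gives the time, the measured TCP pose, the force, the opening and the grip force at its end, in the units of the state.
- telemetry.get_obs(): the state, without advancing time (a new reading comes with each control period).
- cams.read_camera(name): name is "scene" or "side" or "wrist"; returns the picture (480x640x3 uint8, blue, green, red); there is no depth.
- cams.calibration(name): a dict with "K" (3x3 intrinsics, pixels), "origin" and "rotation" of the camera in the world; the wrist camera has in their place "hand_eye" (4x4, takes a point from camera to tool coordinates, whose origin is the TCP and whose axes are the flange's). Camera axes: x right, y down, z forward; pixel columns grow to the right and rows downward; lengths in m; the calibration is good to about 2 mm. A picture is of the moment at which its call begins: read the wrist's pose just before it. calibration takes no time and is no camera call.
- env.sign_off(): hands the job in; it is judged then, once.
The state is a dict: "time_s": time; "qpos": joint angles; "joint_velocities": joint speeds; "effort": joint torques, N m; "tool_pos": TCP position; "tool_rot": TCP orientation; "force": force on the tool from outside, world axes, zero at the start; "wrist_torque": the same for the moment, N m; "grip_width": finger opening in m; "grasp_force": force on a finger pad.
Only numpy, scipy, OpenCV 4.12 (cv2) and the standard library are available. Lean on these libraries where they do the work, as an engineer would, in place of code of your own. Each camera call takes 0.05 s, during which the arm holds its last target. There are 200 camera calls.

### The job

Take the white spacer sleeve off its wooden stand and load it in the blue-and-aluminium jig: lying in the two V-saddles over the steel stub and pushed fully home against the stop plate. Its two ends look alike but one bore is shallower, so feel for it on the stub: a shallow bore bottoms out early and leaves the sleeve standing off the stop, and then it must be drawn off and turned end for end. Work gently, let go of the sleeve when it is home, and leave the jar, brush, pen and bronze fragment where they are.

Things in the scene. Friction and masses are not known exactly. Their poses are not given: they have to be found in the camera images.
- sleeve: White plastic cylinder 165 mm long, 46 mm in diameter, about 0.3 kg, lying on the stand. Origin at its centre, y is its long axis. Each end has a blind 22 mm bore with a rigid floor: one is 41 mm deep, the other shallower by an amount that varies from start to start (9 to 41 mm deep). Which end is deep also varies and is told neither by the axes nor by the outside.
- rest: Low wooden stand, fixed, 70 x 130 mm base 8 mm thick. Origin at the centre of its underside. Two V-saddles 18 mm thick at y = -52 and +52 mm hold the sleeve along the stand's y axis, the sleeve's axis 45 mm above the table; between the saddles the space is clear down to the base for the fingers.
- jig: Fixed jig; origin under the centre of its base plate (80 mm in x, 216 mm in y, 10 mm thick). Two blue V-saddles 18 mm thick at y = -35 and +66 mm carry the sleeve along y; their top edges are about 54 mm high and 54 to 70 mm apart. Between them (83 mm) it is clear down to the base. At the -y end stands a stop plate 70 mm wide, 100 mm high, its face at y = -90 mm.
- jig_home (a point): Where the sleeve's centre lies when fully home: jig x = 0, y = -7.5 mm, 60 mm above the table; axes as the jig. Push towards -y. The deep bore lets the sleeve reach it; a shallow bore stops it short (towards +y) by 40 mm less that bore's depth: up to 31 mm. The sleeve is clear of the stub when its centre is over 40 mm to the +y of it.
- stub_tip (a point): Centre of the free end of the steel stub, 12 mm in diameter, that stands 40 mm out of the stop plate's face towards +y on the sleeve's axis line: jig x = 0, y = -50 mm, 60 mm above the table; axes as the jig.
- jar: Bystander: amber jar with black cap, 64 mm in diameter, 90 mm high, origin under its centre.
- brush: Bystander: wooden scrubbing brush, bristles down, 110 (x) x 34 x 34 mm, origin under its centre.
- pen: Bystander: red marker, about 140 mm long and 12 mm thick, lying along its x axis, origin under its centre.
- fragment: Bystander: green-patinated bronze leaf fragment, about 110 x 75 mm and 20 mm high, long along x, origin under its centre.
There are look-alikes about, which are no part of the job. What is meant by the sleeve is not purple, and is the larger of those in its own colour.

How it is judged:
By the outcome, as a careful person would: the job done as asked, in the order asked, and still so for the second after the job is handed in, with the robot touching nothing.
It also fails if it takes over 58 s, if anything falls off the work surface, if the arm or the gripper's body presses on something with over 40 N, if the wrist force passes 120 N, or if a joint passes its speed limit or range.

## Working session

There is one attempt and no reset: what is moved stays moved. The work goes in short steps, Python scripts to look and compute and a tool call to move; the robot and the scene stay as the last step left them, time stands still between calls to the robot, and variables do not carry over. Pictures are saved under pics/ and viewed, at most 13 in all, crops included, and the job is handed in when it is done.

Besides the shell and the picture viewer there is one more tool, called after "Call:" by a JSON object that holds its "fn" and its "kwargs". arm_command: Moves the arm, as the interface text tells. Its arguments: {"type":"object","properties":{"series":{"type":"string"},"squeeze":{"type":"number"}},"required":["series"]}

```bash
mkdir -p pics; ls
python3 - <<'E'
from cell import telemetry, cams
import cv2, numpy as np
np.set_printoptions(precision=4,suppress=True)
o=telemetry.get_obs();print({k:np.round(v,3) for k,v in o.items()})
for n in ("scene","side","wrist"):
    im=cams.read_camera(n);cv2.imwrite(f"pics/{n}0.png",im);print(n,cams.calibration(n))
E
```

```text
pics
{'time_s': np.float64(0.0), 'qpos': array([66.18 , 18.441, -4.017, 83.176,  1.296, 78.541, -3.261]), 'joint_velocities': array([ 0.049, -0.097, -0.05 ,  0.017,  0.01 ,  0.07 ,  0.096]), 'effort': array([  0.   , -49.13 ,  -0.404, -31.253,  -0.064,   0.044,   0.   ]), 'tool_pos': array([ 0.271, -0.59 ,  0.189]), 'tool_rot': array([-179.888,    0.006,   24.631]), 'force': array([ 0.051, -0.355, -0.326]), 'wrist_torque': array([0.009, 0.044, 0.02 ]), 'grasp_force': np.float64(0.0), 'grip_width': np.float64(0.087)}
scene {'K': array([[511.8825,   0.    , 327.382 ],
       [  0.    , 511.8825, 238.604 ],
       [  0.    ,   0.    ,   1.    ]]), 'origin': array([1.2516, 0.1542, 0.8397]), 'rotation': array([-134.2844,    0.5566,   94.5176])}
side {'K': array([[604.5677,   0.    , 308.6619],
       [  0.    , 604.5677, 235.8192],
       [  0.    ,   0.    ,   1.    ]]), 'origin': array([0.2748, 1.0051, 0.5924]), 'rotation': array([-118.0198,   -0.3426, -166.5541])}
wrist {'K': array([[429.4501,   0.    , 318.9864],
       [  0.    , 429.4501, 238.7729],
       [  0.    ,   0.    ,   1.    ]]), 'hand_eye': array([[-0.    , -0.9603, -0.2791,  0.077 ],
       [ 1.    ,  0.0002, -0.0007,  0.0001],
       [ 0.0007, -0.2791,  0.9603, -0.1946],
       [ 0.    ,  0.    ,  0.    ,  1.    ]])}
```

View pics/scene0.png

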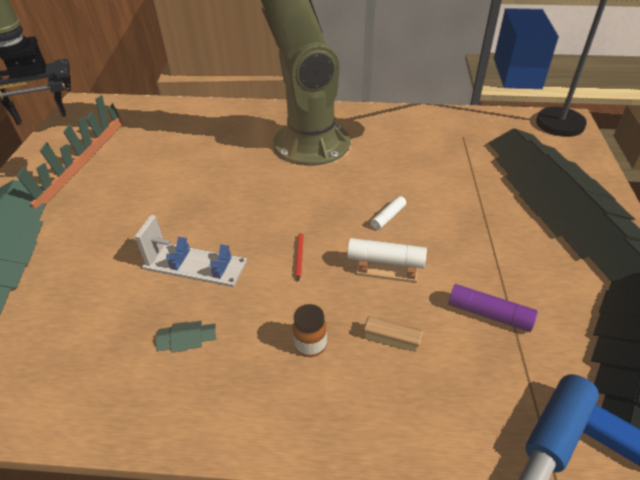

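View pics/side0.png

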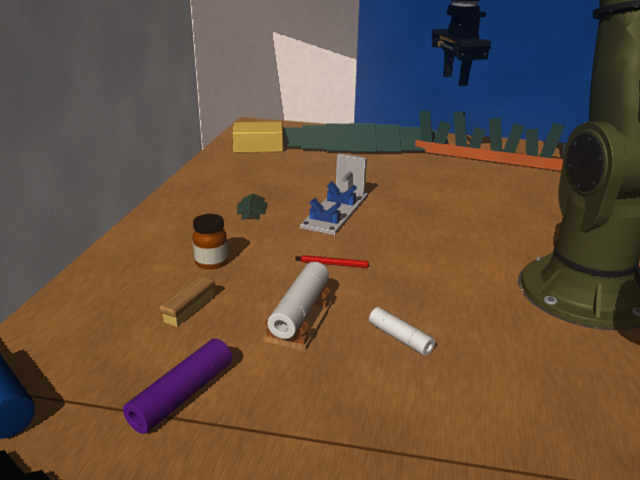

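The scene view shows the large white sleeve at (387,253) on its stand, and the jig at about (195,258) with its stop plate to the left, i.e. towards -y. The side view shows the sleeve at (300,300), its +y bore end at (283,323), and the jig at (335,200). The small white tube and the purple one are look-alikes.

```bash
cat > h.py <<'E'
import numpy as np, cv2
from scipy.spatial.transform import Rotation as R
from cell import telemetry, cams
np.set_printoptions(precision=4,suppress=True)
def pose(name,obs=None):
    c=cams.calibration(name);K=np.array(c["K"])
    if name=="wrist":
        Rt=R.from_euler("xyz",obs["tool_rot"],degrees=True).as_matrix();H=np.array(c["hand_eye"])
        return K,Rt@H[:3,:3],np.array(obs["tool_pos"])+Rt@H[:3,3]
    return K,R.from_euler("xyz",c["rotation"],degrees=True).as_matrix(),np.array(c["origin"])
def ray(P,uv):
    K,Rc,o=P;d=Rc@np.linalg.inv(K)@[uv[0],uv[1],1];return o,d/np.linalg.norm(d)
def plane(P,uv,z):
    o,d=ray(P,uv);return o+d*(z-o[2])/d[2]
def tri(P1,a,P2,b):
    o1,d1=ray(P1,a);o2,d2=ray(P2,b)
    s=np.linalg.lstsq(np.c_[d1,-d2],o2-o1,rcond=None)[0]
    p,q=o1+s[0]*d1,o2+s[1]*d2;return (p+q)/2,np.linalg.norm(p-q)
def proj(P,X):
    K,Rc,o=P;p=K@Rc.T@(np.asarray(X)-o);return p[:2]/p[2]
def blobs(m,amin=60):
    n,l,s,c=cv2.connectedComponentsWithStats(m.astype(np.uint8))
    return [(l==i,s[i],c[i]) for i in range(1,n) if s[i][4]>=amin]
def hsv(im): return cv2.cvtColor(im,cv2.COLOR_BGR2HSV).astype(int)
E
python3 - <<'E'
from h import *
for n in("scene","side"):
    im=cv2.imread(f"pics/{n}0.png");h=hsv(im)
    for nm,m in(("white",(h[...,1]<60)&(h[...,2]>130)),("blue",(abs(h[...,0]-113)<12)&(h[...,1]>120)&(h[...,2]>40))):
        for b,s,c in blobs(m,80):
            if 100<s[1]<420 and s[4]<6000:
                r=cv2.minAreaRect(np.argwhere(b)[:,::-1].astype(np.float32))
                print(n,nm,s,c.round(1),cv2.boxPoints(r).round(0).tolist())
S=pose("scene");D=pose("side")
print(tri(S,(387,253),D,(300,300)))
E
```

```text
scene white [372 196  34  33 463] [388.9 211.6] [[369.0, 221.0], [400.0, 193.0], [408.0, 202.0], [378.0, 230.0]]
scene white [ 135  215  112   71 2410] [183.6 257. ] [[124.0, 259.0], [146.0, 212.0], [247.0, 259.0], [225.0, 306.0]]
scene white [ 347  238   80   30 1512] [387.  251.9] [[347.0, 256.0], [349.0, 236.0], [427.0, 247.0], [424.0, 268.0]]
scene white [305 336  22  18 198] [315.7 346.3] [[303.0, 346.0], [326.0, 336.0], [330.0, 346.0], [308.0, 356.0]]
scene blue [ 535  377  105   93 4698] [585.7 424.9] [[519.0, 432.0], [580.0, 370.0], [656.0, 446.0], [595.0, 508.0]]
side white [ 336  154   31   62 1003] [350.  176.8] [[335.0, 154.0], [365.0, 153.0], [367.0, 214.0], [337.0, 215.0]]
side white [300 216  45  19 358] [319.8 225.7] [[299.0, 231.0], [301.0, 215.0], [344.0, 219.0], [343.0, 235.0]]
side white [193 245  24  19 325] [204.9 255.1] [[190.0, 260.0], [193.0, 245.0], [218.0, 250.0], [215.0, 265.0]]
side white [ 267  262   60   77 1774] [295.  299.8] [[263.0, 329.0], [301.0, 253.0], [327.0, 267.0], [289.0, 342.0]]
side white [ 369  307   63   47 1132] [399.3 329. ] [[366.0, 320.0], [376.0, 304.0], [432.0, 337.0], [422.0, 353.0]]
side blue [310 182  46  41 792] [331.2 203.9] [[307.0, 217.0], [314.0, 179.0], [356.0, 186.0], [349.0, 225.0]]
side blue [   0  364   34   74 1490] [ 12.3 407.5] [[-0.0, 364.0], [33.0, 364.0], [33.0, 437.0], [0.0, 437.0]]
(array([0.4738, 0.215 , 0.0421]), np.float64(0.002340140207416006))
```

```bash
python3 - <<'E'
from h import *
S=pose("scene");D=pose("side")
a=plane(S,(348,246),.052);b=plane(S,(426,257),.052);print("sleeve",a,b,np.linalg.norm(a-b),(a+b)/2,np.degrees(np.arctan2(*(b-a)[[1,0]])))
# long near/far edges of base: front-left, front-right, back-right corners
for p in((145,266),(237,283),(246,259)):print("jig",plane(S,p,.01))
print("side near corners",plane(D,(301,229),.01),plane(D,(335,233),.01))
for nm,p,z in(("jar",(311,350),0),("pen",(300,257),.006),("brush",(393,333),.03),("frag",(187,336),.01),("small",(389,212),.015)):print(nm,plane(S,p,z))
E
python3 - <<'E'
import cv2
im=cv2.imread("pics/scene0.png")[190:310,110:270];jm=cv2.imread("pics/side0.png")[140:240,280:413]
a=cv2.resize(im,(800,600),interpolation=cv2.INTER_CUBIC)
a=cv2.resize(a,(400,300));b=cv2.resize(jm,(400,300),interpolation=cv2.INTER_CUBIC)
cv2.imwrite("pics/c1.png",cv2.hconcat([a,b]))
E
```

```text
sleeve [0.4668 0.1294 0.052 ] [0.4882 0.2959 0.052 ] 0.16793941080922561 [0.4775 0.2127 0.052 ] 82.66020908032874
jig [ 0.5183 -0.3164  0.01  ]
jig [ 0.5528 -0.1029  0.01  ]
jig [ 0.4817 -0.0972  0.01  ]
side near corners [ 0.5485 -0.0858  0.01  ] [ 0.4759 -0.0855  0.01  ]
jar [0.7016 0.071  0.    ]
pen [0.4633 0.0219 0.006 ]
brush [0.6723 0.2257 0.03  ]
frag [ 0.6939 -0.1724  0.01  ]
small [0.3064 0.2219 0.015 ]
```

View pics/c1.png

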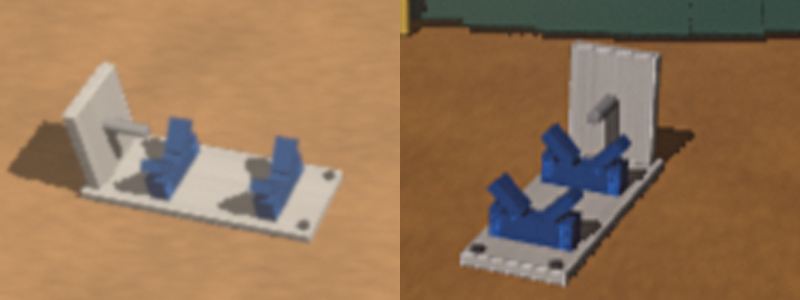

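The crop shows the jig with its stop plate at the left (-y) end, the stub pointing +y, and the blue saddles. The jig's centre is at about (0.496,-0.203), yaw about -9°. I'll pass over the jig for a closer look.

Call:
{"fn": "arm_command", "kwargs": {"series": "26 -18 -4 0 0;26 -18 -4 0 0;26 -18 -4 0 0;26 -18 -4 0 0;26 -18 -4 0 0;26 -18 -4 0 0;26 -18 -4 0 0;26 -18 -4 0 0;26 -18 -4 0 0;26 -18 -4 0 0;26 -18 -4 0 0;26 -18 -4 0 0"}}

```text
time_s: 1.15
tool_pos: [0.4648, -0.2631, 0.2386]
tool_rot: [180.0, 0.0, 24.6]
force: [0.9, -0.6, -0.0]
grip_width: 0.087
grasp_force: 0.0
```

Call:
{"fn": "arm_command", "kwargs": {"series": "26 -18 -4 0 0;26 -18 -4 0 0;0 0 0 -0.12 0;0 0 0 -0.12 0;0 0 0 -0.12 0;0 0 0 -0.12 0;0 0 0 -0.12 0;0 0 0 -0.12 0;0 0 0 -0.12 0;0 0 0 -0.12 0;0 0 0 0 0;0 0 0 0 0;0 0 0 0 0"}}

```text
time_s: 2.23
tool_pos: [0.4966, -0.2102, 0.2464]
tool_rot: [-180.0, 0.0, 79.5]
force: [0.5, 0.6, 0.6]
grip_width: 0.0871
grasp_force: 0.0
```

Run:
```python
from h import *
o=telemetry.get_obs();print(o["tool_pos"],o["tool_rot"],o["qpos"],o["time_s"],o["joint_velocities"])
im=cams.read_camera("wrist");cv2.imwrite("pics/w1.png",im)
```

```text
[ 0.4966 -0.2102  0.2464] [-179.9854    0.0032   79.4535] [ 43.1614   4.8229 -24.4478  93.2487   2.0172  82.3777   7.9754] 2.2333 [-0.12    0.0579  0.0681 -0.1399 -0.1264 -0.0532  0.7137]
```

View pics/w1.png

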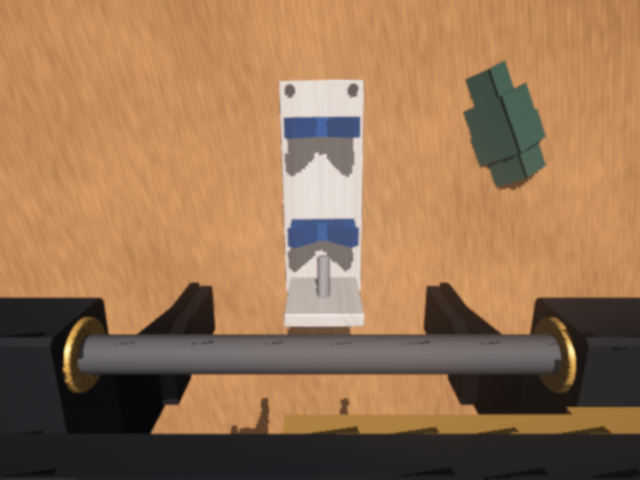

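The wrist view shows the jig upright: base top corners at (281,81)/(363,81), saddles at rows 127 and 232, stub tip near (323,257), stop plate at row 300–325. Next I measure it.

Run:
```python
from h import *
o=telemetry.get_obs();W=pose("wrist",o);S=pose("scene")
im=cv2.imread("pics/w1.png");h=hsv(im)
for b,s,c in blobs((abs(h[...,0]-113)<12)&(h[...,1]>100),200):
    if s[1]<280: print("blue",s,c.round(1),cv2.minAreaRect(np.argwhere(b)[:,::-1].astype(np.float32)))
w=(h[...,1]<45)&(h[...,2]>150);rows={}
for r in(95,105,150,165,200,210,320):
    x=np.where(w[r,250:400])[0]+250;z=.1 if r==320 else .01
    L,Rr=plane(W,(x[0]-.5,r),z),plane(W,(x[-1]+.5,r),z);print(r,x[0],x[-1],(L+Rr)/2,np.linalg.norm(L-Rr))
col=np.where(w[70:120,310:330].mean(1)>.5)[0][0]+70
print("top edge",col,plane(W,(322,col-.5),.01))
print("tip",tri(W,(323,256),S,(169,242)),plane(W,(323,256),.06))
f=plane(W,(324,316),.1);print("plate top",plane(W,(324,324.5),.1),f)
```

```text
blue [ 286  118   73   20 1307] [322.  126.9] ((321.9947814941406, 127.18041229248047), (18.62044906616211, 72.26897430419922), 89.06080627441406)
blue [ 290  220   67   27 1484] [322.9 231.9] ((322.93499755859375, 232.85830688476562), (25.353099822998047, 66.25728607177734), 88.97696685791016)
95 280 362 [ 0.5159 -0.1177  0.01  ] 0.07907338217034682
105 280 362 [ 0.5143 -0.1267  0.01  ] 0.07956301403634859
150 282 361 [ 0.5071 -0.1684  0.01  ] 0.07888519675306536
165 283 361 [ 0.5049 -0.183   0.01  ] 0.078650439667428
200 284 360 [ 0.4985 -0.2177  0.01  ] 0.07842451549548558
210 284 360 [ 0.4966 -0.228   0.01  ] 0.07894389661024624
320 285 363 [ 0.4836 -0.3055  0.1   ] 0.06911996176751486
top edge 81 [ 0.5192 -0.1051  0.01  ]
tip (array([ 0.4913, -0.2591,  0.062 ]), np.float64(0.001410937430998102)) [ 0.4913 -0.2605  0.06  ]
plate top [ 0.4829 -0.3098  0.1   ] [ 0.4843 -0.3017  0.1   ]
```

Call:
{"fn": "arm_command", "kwargs": {"series": "29 -8 0 0 0;29 -8 0 0 0;29 -8 0 0 0;29 -8 0 0 0;29 -8 0 0 0;29 -8 0 0 0;29 -8 0 0 0;29 -8 0 0 0;29 -8 0 0 0;29 -8 0 0 0;29 -8 0 -0.03 0;29 -8 0 -0.03 0;0 0 0 0 0;0 0 0 0 0;0 0 0 0 0"}}

```text
time_s: 3.53
tool_pos: [0.4641, 0.1487, 0.2465]
tool_rot: [180.0, 0.0, 83.0]
force: [0.5, 0.2, -0.1]
grip_width: 0.087
grasp_force: 0.0
```

Run:
```python
from h import *
o=telemetry.get_obs();print(o["tool_pos"],o["tool_rot"],o["qpos"],o["time_s"])
im=cams.read_camera("wrist");cv2.imwrite("pics/w2.png",im);h=hsv(im)
for b,s,c in blobs((h[...,1]<45)&(h[...,2]>150),500):
    print(s,c.round(1),cv2.minAreaRect(np.argwhere(b)[:,::-1].astype(np.float32)))
```

```text
[0.4641 0.1487 0.2465] [179.9918   0.0468  82.9907] [ 25.1259  -1.7307 -44.5462  99.0946  -1.1795  82.1542 -26.2552] 3.5333
[ 297   22   52  203 9735] [323.3 121.1] ((323.9239501953125, 122.9784164428711), (202.11314392089844, 50.96384048461914), 89.13194274902344)
[  89  100  120   78 3519] [147.1 137.8] ((146.75064086914062, 137.8971405029297), (125.61355590820312, 28.997539520263672), 26.927677154541016)
[ 356  395   68   19 1083] [388.5 404.4] ((389.5, 404.0), (18.0, 67.0), 90.0)
```

View pics/w2.png

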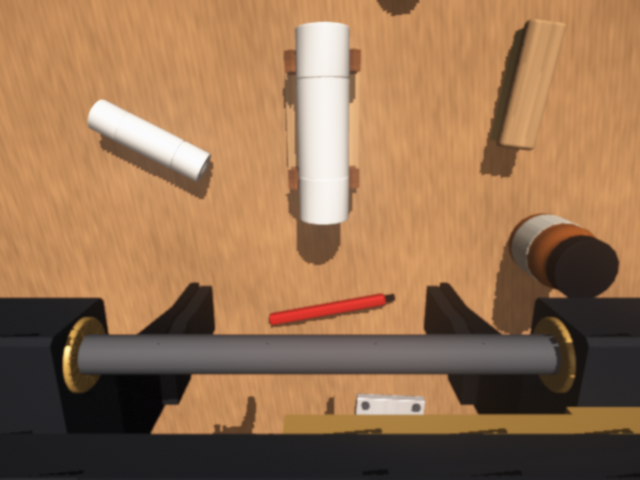

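The view shows the sleeve upright at columns 297–349, rows 22–224, on its stand. The pen lies below it at row 308.

Run:
```python
from h import *
o=telemetry.get_obs();W=pose("wrist",o);S=pose("scene");h=hsv(cv2.imread("pics/w2.png"))
w=(h[...,1]<45)&(h[...,2]>150);M=[]
for r in range(35,210,15):
    x=np.where(w[r,270:380])[0]+270;M.append((plane(W,(x[0]-.5,r),.05)+plane(W,(x[-1]+.5,r),.05))/2)
    d=[ray(W,(x[0]-.5,r))[1],ray(W,(x[-1]+.5,r))[1]]
M=np.array(M);p=np.polyfit(M[:,1],M[:,0],1);print("x=py+q",p,90-np.degrees(np.arctan(p[0])),abs(np.polyval(p,M[:,1])-M[:,0]).max())
c=np.where(w[:260,320:326].mean(1)>.5)[0];print(c[0],c[-1])
a=plane(W,(323,c[0]-.5),.068);b=plane(W,(323,c[-1]+.5),.068);print(a,b,np.linalg.norm(a-b),(a+b)/2)
y=(a+b)[1]/2;print("centre",np.polyval(p,y),y)
# height: rim tops, wrist vs scene silhouette ends
P=pose("scene");print(proj(P,a),proj(P,b))
m=cv2.imread("pics/scene0.png");hs=hsv(m);q=(hs[...,1]<60)&(hs[...,2]>130)
ctr=np.array([np.polyval(p,y),y]);cc=[int(v) for v in proj(P,[*ctr,.045])]
k=np.where(q[:,cc[0]])[0];k=k[(k>225)&(k<280)];print("scene rows at centre",k[0],k[-1],"pred top/bot",proj(P,[ctr[0]-.016,ctr[1],.045+.016]),proj(P,[ctr[0]+.016,ctr[1],.045-.016]))
```

```text
x=py+q [0.1149 0.452 ] 83.44671920891491 0.00033638847300709873
22 224
[0.4858 0.2934 0.068 ] [0.4658 0.1295 0.068 ] 0.1650956276365658 [0.4758 0.2114 0.068 ]
centre 0.4763221992609113 0.21143128408638162
[425.6461 250.8348] [348.2063 240.4416]
scene rows at centre 242 261 pred top/bot [386.2335 242.799 ] [385.2344 263.7602]
```

Call:
{"fn": "arm_command", "kwargs": {"series": "32 2 0 -0.007 0;32 2 0 0 0;0 0.5 0 0 0;0 0 34 0 0;0 0 34 0 0;0 0 34 0 0;0 0 34 0 0;0 0 34 0 0;0 0 15 0 0;0 0 12 0 0;0 0 12 0 0;0 0 11 0 0;0 0 0 0 0;0 0 0 0 0"}}

```text
time_s: 4.75
tool_pos: [0.4763, 0.2123, 0.0267]
tool_rot: [180.0, -0.0, 83.4]
force: [0.7, 0.8, 0.4]
grip_width: 0.0874
grasp_force: 0.0
```

Call:
{"fn": "arm_command", "kwargs": {"series": "0 0 0 0 255;0 0 0 0 255;0 0 0 0 255;0 0 0 0 255;0 0 0 0 255;0 0 0 0 255;0 0 0 0 255;0 0 0 0 255", "squeeze": 20}}

```text
time_s: 5.42
tool_pos: [0.476, 0.2123, 0.0265]
tool_rot: [180.0, 0.0, 83.5]
force: [-0.0, -0.2, 0.4]
grip_width: 0.0413
grasp_force: 0.0
```

Call:
{"fn": "arm_command", "kwargs": {"series": "0 0 0 0 255;0 0 0 0 255;0 0 0 0 255;0 0 0 0 255"}}

```text
time_s: 5.75
tool_pos: [0.4756, 0.2124, 0.0264]
tool_rot: [-180.0, 0.0, 83.5]
force: [-1.9, -0.5, 0.9]
grip_width: 0.0356
grasp_force: 16.5
```

Run:
```python
from h import *
o=telemetry.get_obs();print(o["grip_width"],o["grasp_force"])
h=hsv(cv2.imread("pics/w2.png"));w=(h[...,1]<45)&(h[...,2]>150)
print([int(w[r,270:380].sum()) for r in range(30,222,12)])
a=cams.read_camera("wrist");b=cams.read_camera("side")[200:400,180:447];cv2.imwrite("pics/w3.png",cv2.hconcat([cv2.resize(a,(400,300)),cv2.resize(b,(400,300))]))
```

```text
0.03557795345324805 16.494424045085907
[51, 50, 51, 51, 48, 51, 49, 49, 49, 48, 48, 48, 48, 47, 47, 46]
```

View pics/w3.png

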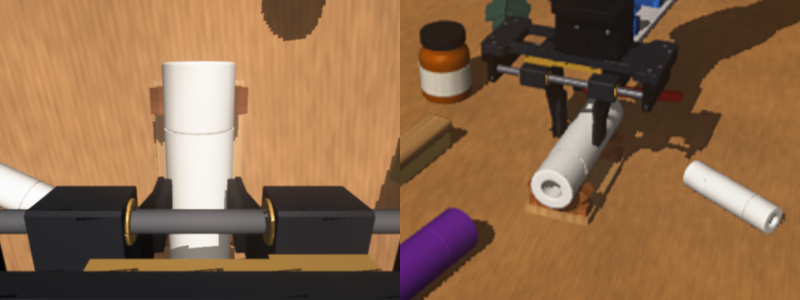

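The picture shows the sleeve held between the fingers at mid-length. Lifting.

Call:
{"fn": "arm_command", "kwargs": {"series": "0 0 -5 0 255;0 0 -10 0 255;0 0 -20 0 255;0 0 -25 0 255;0 0 -25 0 255;0 0 -20 0 255;0 0 0 0 255;0 0 0 0 255;0 0 0 0 255", "squeeze": 25}}

```text
time_s: 6.6
tool_pos: [0.4755, 0.2119, 0.1308]
tool_rot: [-180.0, 0.1, 83.5]
force: [0.1, 0.9, -1.8]
grip_width: 0.0353
grasp_force: 19.5
```

Run:
```python
from h import *
o=telemetry.get_obs();print(o["tool_pos"],o["tool_rot"],o["force"],o["wrist_torque"],o["grip_width"],o["qpos"])
a=cams.read_camera("wrist");b=cams.read_camera("side")[180:360,200:440];c=cams.read_camera("scene")[170:290,310:470]
cv2.imwrite("pics/w4.png",cv2.hconcat([cv2.resize(b,(400,300)),cv2.resize(c,(400,300))]));cv2.imwrite("pics/w4w.png",a)
W=pose("wrist",o);h=hsv(a);w=(h[...,1]<45)&(h[...,2]>130);M=[]
for r in range(0,330,25):
    x=np.where(w[r,230:420])[0]+230
    if len(x)>20:M.append([r,x[0],x[-1],*((plane(W,(x[0]-.5,r),o["tool_pos"][2]+.024)+plane(W,(x[-1]+.5,r),o["tool_pos"][2]+.024))/2)])
print(np.array(M))
```

```text
[0.4755 0.2119 0.1308] [-179.9555    0.0541   83.4621] [ 0.1256  0.8878 -1.7649] [-0.0459 -0.0242  0.0337] 0.03527661452937031 [ 18.849    9.2322 -49.4077 104.477    7.4808  69.7141 -39.3422]
[[100.     267.     372.       0.4854   0.2932   0.1548]
 [125.     262.     374.       0.4838   0.2841   0.1548]
 [150.     262.     374.       0.4827   0.2748   0.1548]
 [175.     264.     373.       0.4818   0.2651   0.1548]
 [200.     265.     372.       0.4806   0.2551   0.1548]
 [225.     265.     372.       0.4795   0.2448   0.1548]
 [250.     267.     371.       0.4784   0.234    0.1548]
 [275.     268.     370.       0.4772   0.223    0.1548]
 [300.     276.     362.       0.4759   0.2116   0.1548]
 [325.     277.     359.       0.4741   0.1997   0.1548]]
```

View pics/w4.png

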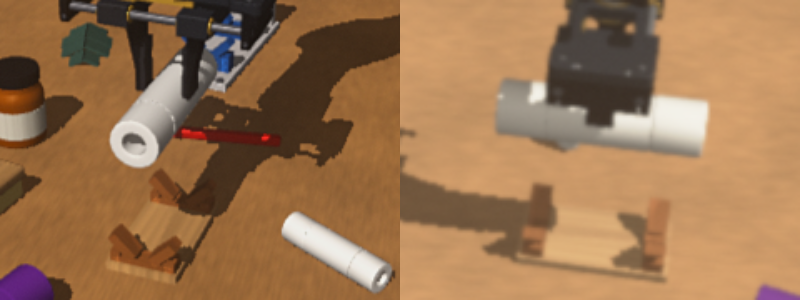

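Held level with a clear stand below. Carrying it to above the jig, about 40 mm short of home.

Call:
{"fn": "arm_command", "kwargs": {"series": "-14 3 0 0 255;-29 6 0 0 255;-29 6 0 0 255;-29 6 0 0 255;-29 6 0 0 255;-29 6 0 0 255;-29 6 0 0 255;-29 6 0 0 255;-29 6 0 0 255;-29 6 0 0 255;-29 6 0 0 255;-29 6 0 0 255;-29 6 0 0 255;-15 0 0 0.03 255;0 0 0 0.03 255;0 0 0 0 255;0 0 0 0 255;0 0 0 0 255"}}

```text
time_s: 8.25
tool_pos: [0.5075, -0.1691, 0.1312]
tool_rot: [-180.0, -0.0, 80.2]
force: [-1.0, 0.1, -2.3]
grip_width: 0.0355
grasp_force: 19.6
```

```bash
cat > t.py <<'E'
from h import *
import sys
o=telemetry.get_obs();p=o["tool_pos"];print(o["time_s"],p,o["tool_rot"],o["force"],o["qpos"])
y=np.radians(o["tool_rot"][2]);X=np.array([np.cos(y),np.sin(y)]);Y=np.array([np.sin(y),-np.cos(y)])
u=np.array([.172,.985]);v=np.array([.985,-.172]);d=p[:2]-np.array([.4986,-.2184])
print("from home in jig: x %.1f y %.1f mm"%(1e3*d@v,1e3*d@u),"yaw err",80.1-o["tool_rot"][2])
if len(sys.argv)>1:
    t=np.array([float(a) for a in sys.argv[1:3]])-p[:2];print("tool shift",1e3*t@X,1e3*t@Y)
E
python3 t.py .5068 -.1716
```

```text
8.25 [ 0.5075 -0.1691  0.1312] [-179.9539   -0.036    80.1678] [-1.0139  0.0759 -2.2735] [ 44.5126   8.7223 -31.3594 103.0449   4.7945  69.6055   1.9383]
from home in jig: x 0.3 y 50.1 mm yaw err -0.06775259548389556
tool shift -2.547942573156747 -0.3104049340193357
```

Call:
{"fn": "arm_command", "kwargs": {"series": "-2 -0.3 0 0 255;0 0 15 0 255;0 0 20 0 255;0 0 20 0 255;0 0 12 0 255;0 0 6 0 255;0 0 0 0 255;0 0 0 0 255"}}

```text
time_s: 8.92
tool_pos: [0.5074, -0.1725, 0.059]
tool_rot: [180.0, 0.0, 80.1]
force: [0.3, 0.1, -2.2]
grip_width: 0.0351
grasp_force: 19.6
```

```bash
python3 t.py
python3 - <<'E'
from h import *
b=cams.read_camera("side")[140:260,270:430];c=cams.read_camera("scene")[180:300,120:280]
cv2.imwrite("pics/w5.png",cv2.hconcat([cv2.resize(b,(400,300)),cv2.resize(c,(400,300))]))
E
```

```text
8.9167 [ 0.5074 -0.1725  0.059 ] [179.9681   0.0021  80.0589] [ 0.2958  0.127  -2.1521] [ 43.7242  13.0107 -30.8397 107.4267   7.5443  61.529   -0.0137]
from home in jig: x 0.8 y 46.7 mm yaw err 0.04105443819670995
```

View pics/w5.png

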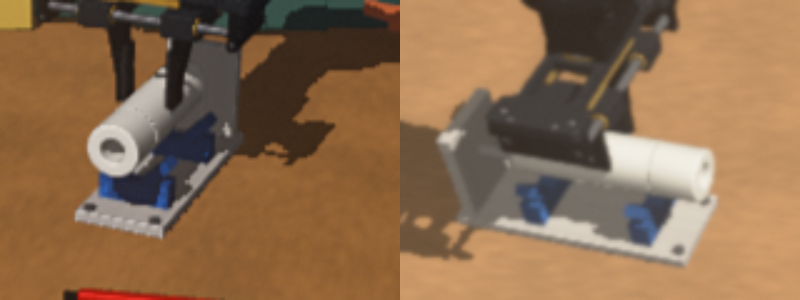

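Both views show the sleeve aligned above the saddles. Lowering it into them gently.

Call:
{"fn": "arm_command", "kwargs": {"series": "0 0 5 0 255;0 0 5 0 255;0 0 4 0 255;0 0 2 0 255;0 0 1 0 255;0 0 0 0 255;0 0 0 0 255"}}

```text
time_s: 9.6
tool_pos: [0.5066, -0.1725, 0.0414]
tool_rot: [-179.9, -0.0, 80.0]
force: [-0.9, -0.1, -2.5]
grip_width: 0.0352
grasp_force: 19.7
```

Call:
{"fn": "arm_command", "kwargs": {"series": "0 0 1 0 255;0 0 0.5 0 255;0 0 0 0 255;0 0 0 0 255"}}

```text
time_s: 9.93
tool_pos: [0.5066, -0.1726, 0.0411]
tool_rot: [-179.9, 0.0, 80.0]
force: [-5.3, 1.1, 6.2]
grip_width: 0.0353
grasp_force: 22.3
```

Call:
{"fn": "arm_command", "kwargs": {"series": "0 0 -1.3 0 255;-4 0 0 0 255;-4 0 0 0 255;-3 0 0 0 255;0 0 0 0 255;0 0 0 0 255"}}

```text
time_s: 10.43
tool_pos: [0.5047, -0.1834, 0.0413]
tool_rot: [-179.9, -0.0, 80.0]
force: [-4.1, 3.6, 2.3]
grip_width: 0.0353
grasp_force: 21.0
```

Call:
{"fn": "arm_command", "kwargs": {"series": "-3 0 0 0 255;-3 0 0 0 255;-2 0 0 0 255;0 0 0 0 255"}}

```text
time_s: 10.77
tool_pos: [0.5034, -0.1906, 0.0413]
tool_rot: [-179.9, -0.1, 80.0]
force: [-2.8, 4.7, 2.7]
grip_width: 0.0355
grasp_force: 21.2
```

```bash
python3 t.py
```

```text
10.7667 [ 0.5034 -0.1906  0.0413] [-179.9459   -0.0644   80.0348] [-2.8187  4.6773  2.6892] [ 44.7428  14.5242 -29.9778 107.9394   8.274   59.7346   1.3993]
from home in jig: x -0.0 y 28.2 mm yaw err 0.06515593182119517
```

Call:
{"fn": "arm_command", "kwargs": {"series": "-2.5 0 0 0 255;-2.5 0 0 0 255;-2 0 0 0 255;0 0 0 0 255"}}

```text
time_s: 11.1
tool_pos: [0.5023, -0.1974, 0.0413]
tool_rot: [-179.9, -0.1, 80.0]
force: [-3.6, 4.4, 3.6]
grip_width: 0.0353
grasp_force: 21.2
```

Call:
{"fn": "arm_command", "kwargs": {"series": "-2.5 0 0 0 255;-2.5 0 0 0 255;-2 0 0 0 255;0 0 0 0 255"}}

```text
time_s: 11.43
tool_pos: [0.5018, -0.2003, 0.0412]
tool_rot: [-179.9, -0.3, 80.1]
force: [-2.8, 13.1, 4.1]
grip_width: 0.0355
grasp_force: 21.7
```

```bash
python3 t.py
```

```text
11.4333 [ 0.5018 -0.2003  0.0412] [-179.9148   -0.3401   80.1467] [-2.7844 13.0636  4.0812] [ 45.6084  14.7945 -29.6486 107.6002   8.0208  59.8444   2.8653]
from home in jig: x 0.0 y 18.3 mm yaw err -0.046682925940302766
```

Call:
{"fn": "arm_command", "kwargs": {"series": "-2 0 0 0 255;0 0 0 0 255;0 0 0 0 255"}}

```text
time_s: 11.68
tool_pos: [0.5018, -0.2003, 0.0412]
tool_rot: [-179.9, -0.4, 80.2]
force: [-1.7, 14.9, 4.6]
grip_width: 0.0352
grasp_force: 21.9
```

```bash
python3 t.py
```

```text
11.6833 [ 0.5018 -0.2003  0.0412] [-179.8997   -0.4467   80.2233] [-1.6558 14.8657  4.6451] [ 45.6926  14.8313 -29.6676 107.5596   7.9234  59.8778   3.0619]
from home in jig: x 0.0 y 18.3 mm yaw err -0.12329283626795018
```

It stops firmly 18 mm short: this is the shallow bore. Drawing it off, lifting and going back to the stand to turn it end for end.

Call:
{"fn": "arm_command", "kwargs": {"series": "3 0 0 0 255;6 0 -0.5 0 255;8 0 0 0 255;8 0 0 0 255;8 0 0 0 255;5 0 0 0 255;0 0 0 0 255;0 0 -5 0 255;0 0 -12 0 255;0 0 -20 0 255;0 0 -25 0 255;0 0 -20 0 255;0 0 -8 0 255;0 0 0 0 255;0 0 0 0 255"}}

```text
time_s: 12.93
tool_pos: [0.5077, -0.1699, 0.132]
tool_rot: [179.9, 0.0, 80.0]
force: [-0.6, -0.1, -3.4]
grip_width: 0.035
grasp_force: 19.5
```

```bash
python3 t.py .4763 .2123
```

```text
12.9333 [ 0.5077 -0.1699  0.132 ] [179.9488   0.0193  80.0123] [-0.5929 -0.1006 -3.4386] [ 44.5812   8.6342 -31.3671 103.037    4.8     69.5891   1.8425]
from home in jig: x 0.6 y 49.3 mm yaw err 0.08770346053211142
tool shift 370.95623793408976 -97.18148387261995
```

Call:
{"fn": "arm_command", "kwargs": {"series": "15 -4 0 0 255;28 -7.3 0 0 255;28 -7.3 0 0 255;28 -7.3 0 0 255;28 -7.3 0 0 255;28 -7.3 0 0 255;28 -7.3 0 0 255;28 -7.3 0 0 255;28 -7.3 0 0 255;28 -7.3 0 0 255;28 -7.3 0 0 255;28 -7.3 0 0 255;28 -7.3 0 0 255;20 -5.5 0 0 255;0 0 0 -0.06 255;0 0 0 -0.12 255;0 0 0 -0.12 255;0 0 0 -0.12 255;0 0 0 -0.12 255;0 0 0 -0.12 255"}}

```text
time_s: 14.6
tool_pos: [0.4744, 0.2129, 0.1302]
tool_rot: [-179.8, -0.1, 118.2]
force: [0.3, 0.3, -2.2]
grip_width: 0.0355
grasp_force: 19.6
```

Call:
{"fn": "arm_command", "kwargs": {"series": "0 0 0 -0.12 255;0 0 0 -0.12 255;0 0 0 -0.12 255;0 0 0 -0.12 255;0 0 0 -0.12 255;0 0 0 -0.12 255;0 0 0 -0.12 255;0 0 0 -0.12 255;0 0 0 -0.12 255;0 0 0 -0.12 255;0 0 0 -0.12 255;0 0 0 -0.12 255;0 0 0 0 255;0 0 0 0 255"}}

```text
time_s: 15.77
tool_pos: [0.4749, 0.2127, 0.1307]
tool_rot: [180.0, -0.1, -159.8]
force: [-0.3, -0.6, -2.4]
grip_width: 0.0356
grasp_force: 19.6
```

```bash
python3 t.py .4763 .2123
```

```text
15.7667 [0.4749 0.2127 0.1307] [ 179.9583   -0.1186 -159.8081] [-0.2646 -0.6121 -2.4448] [ 32.3508  13.762  -65.9463 104.1601  13.233   70.7335  72.7631]
from home in jig: x -97.5 y 420.5 mm yaw err 239.9080846569464
tool shift -1.1971749304956683 -0.8479928767504696
```

Call:
{"fn": "arm_command", "kwargs": {"series": "0 0 0 -0.12 255;0 0 0 -0.12 255;0 0 0 -0.12 255;0 0 0 -0.12 255;0 0 0 -0.12 255;0 0 0 -0.12 255;0 0 0 -0.12 255;0 0 0 -0.12 255;0 0 0 -0.12 255;0 0 0 -0.023 255;0 0 0 0 255;0 0 0 0 255;0 0 0 0 255"}}

```text
time_s: 16.85
tool_pos: [0.4759, 0.2125, 0.1317]
tool_rot: [180.0, -0.0, -96.6]
force: [0.1, -0.1, -2.0]
grip_width: 0.0354
grasp_force: 19.6
```

```bash
python3 t.py .4763 .2115
```

```text
16.85 [0.4759 0.2125 0.1317] [179.9938  -0.0221 -96.6122] [ 0.1328 -0.099  -2.0375] [ 39.05    19.0005 -76.0375 103.953   19.381   72.3091 131.0624]
from home in jig: x -96.4 y 420.6 mm yaw err 176.71215780073527
tool shift 0.9652792301577936 -0.4697134183413082
```

Call:
{"fn": "arm_command", "kwargs": {"series": "1 -0.5 10 0 255;0 0 20 0 255;0 0 20 0 255;0 0 20 0 255;0 0 12 0 255;0 0 0 0 255;0 0 0 0 255"}}

```text
time_s: 17.43
tool_pos: [0.4764, 0.2119, 0.0498]
tool_rot: [180.0, 0.0, -96.5]
force: [-0.3, 1.0, 0.6]
grip_width: 0.0178
grasp_force: 0.0
```

```bash
python3 t.py .4763 .2115
```

```text
17.4333 [0.4764 0.2119 0.0498] [179.9661   0.0209 -96.4543] [-0.3251  1.0312  0.616 ] [ 32.981   24.5609 -70.1197 108.9764  25.6032  64.5725 126.5773]
from home in jig: x -95.9 y 420.0 mm yaw err 176.55429729161204
tool shift 0.37866239147453373 0.042855784502518195
```

The grip is lost (width 18 mm, force 0). Looking.

Run:
```python
from h import *
b=cams.read_camera("side")[160:400,140:460];c=cams.read_camera("scene")[150:390,270:590];a=cams.read_camera("wrist");cv2.imwrite("pics/w6w.png",a)
cv2.imwrite("pics/side6.png",cams.read_camera("side"))
cv2.imwrite("pics/w6.png",cv2.hconcat([cv2.resize(b,(400,300)),cv2.resize(c,(400,300))]))
```

```text
(no output)
```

View pics/w6.png

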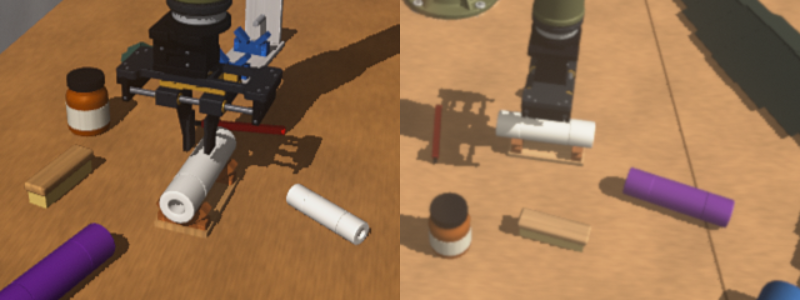

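Run:
```python
from h import *
o=telemetry.get_obs()
def ana(f,pos,rot,rows):
    W=pose("wrist",dict(tool_pos=np.array(pos),tool_rot=np.array(rot)));h=hsv(cv2.imread(f));w=(h[...,1]<45)&(h[...,2]>120)
    a=np.radians(rot[2]+.0);ax=np.array([np.cos(a),np.sin(a),0])
    for r in rows:
        x=np.where(w[r,200:450])[0]+200
        if len(x)<20:continue
        d=[ray(W,(x[0]-.5,r))[1],ray(W,(x[-1]+.5,r))[1]]
        q=[v-ax*(v@ax) for v in d];q=[v/np.linalg.norm(v) for v in q]
        th=np.arccos(q[0]@q[1]);D=.023/np.sin(th/2);m=(q[0]+q[1]);m/=np.linalg.norm(m)
        c=W[2]+m*D;print(f,r,x[0],x[-1],"axis z %.4f"%c[2],"x off tool %.4f"%((c-np.array(pos))@[np.sin(a),-np.cos(a),0]))
ana("pics/w2.png",[.4641,.1487,.2465],[180,0,83.0],(60,120,180))
ana("pics/w4w.png",[.4755,.2119,.1308],[180,.05,83.46],(150,200,250))
ana("pics/w6w.png",o["tool_pos"],o["tool_rot"],range(20,330,40))
```

```text
pics/w2.png 60 297 348 axis z 0.0315 x off tool 0.0029
pics/w2.png 120 298 347 axis z 0.0306 x off tool 0.0030
pics/w2.png 180 300 347 axis z 0.0296 x off tool 0.0041
pics/w4w.png 150 262 374 axis z 0.1459 x off tool -0.0008
pics/w4w.png 200 265 372 axis z 0.1437 x off tool -0.0006
pics/w4w.png 250 267 371 axis z 0.1447 x off tool -0.0004
pics/w6w.png 100 273 372 axis z 0.0369 x off tool 0.0012
pics/w6w.png 140 274 371 axis z 0.0380 x off tool 0.0012
pics/w6w.png 180 274 370 axis z 0.0411 x off tool 0.0010
pics/w6w.png 220 276 369 axis z 0.0401 x off tool 0.0013
pics/w6w.png 260 277 368 axis z 0.0413 x off tool 0.0013
pics/w6w.png 300 279 359 axis z 0.0202 x off tool -0.0004
```

View pics/w6w.png

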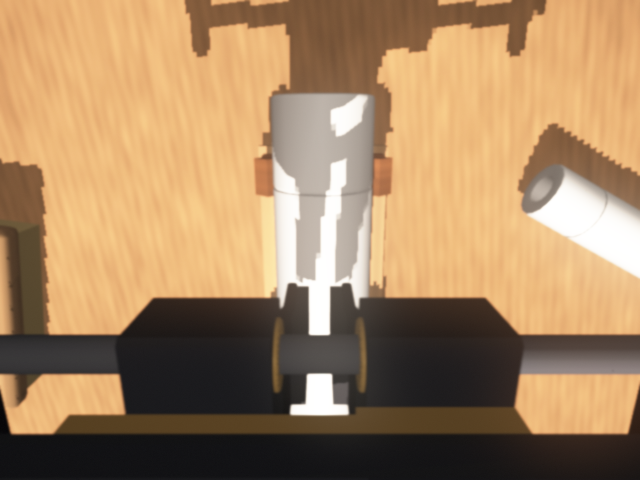

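The sleeve lies back in the stand, already turned end for end, with the fingers nearly closed over it. Checking the state.

Run:
```python
from h import *
o=telemetry.get_obs();print({k:np.round(o[k],4) for k in("time_s","tool_pos","force","wrist_torque","grip_width","grasp_force")})
h=hsv(cv2.imread("pics/w6w.png"));W=pose("wrist",o)
w=(h[...,1]<45)&(h[...,2]>70)
d=np.where(h[90:300,320:324,2].mean(1))[0]
im=cv2.imread("pics/w6w.png");print([im[r,310].tolist() for r in range(84,104,2)])
# end rim row ~95 with z=.068 (seated) / other heights
for z in(.068,.09):print(z,plane(W,(322,94.5),z))
S=cv2.imread("pics/side6.png");hs=hsv(S);q=(hs[...,1]<60)&(hs[...,2]>130)
for b,s,c in blobs(q,300):
    if 150<s[0]<330 and s[1]>230:print(s,c.round(1))
hs=hsv(cv2.imread("pics/side0.png"));q=(hs[...,1]<60)&(hs[...,2]>130)
for b,s,c in blobs(q,300):
    if 150<s[0]<330 and s[1]>230:print(s,c.round(1))
```

```text
{'time_s': np.float64(17.6333), 'tool_pos': array([0.4776, 0.2121, 0.0512]), 'force': array([ 0.0741,  0.4239, -0.4087]), 'wrist_torque': array([ 0.0905, -0.0742,  0.009 ]), 'grip_width': np.float64(0.003), 'grasp_force': np.float64(0.0)}
[[67, 96, 132], [67, 97, 133], [69, 99, 135], [69, 98, 135], [86, 110, 140], [145, 156, 168], [162, 171, 182], [163, 172, 183], [163, 172, 182], [163, 172, 183]]
0.068 [0.4674 0.1291 0.068 ]
0.09 [0.4676 0.13   0.09  ]
[193 245  28  19 384] [206.7 255. ]
[ 267  270   53   68 1441] [290.6 307.8]
[193 245  24  19 325] [204.9 255.1]
[ 267  262   60   77 1774] [295.  299.8]
```

Call:
{"fn": "arm_command", "kwargs": {"series": "0 0 -3 0 255;0 0 -4 0 255;0 0 -4 0 255;0 0 -4 0 255;0 0 0 0 255;0 0 0 0 255", "squeeze": 5}}

```text
time_s: 18.13
tool_pos: [0.4768, 0.2115, 0.0652]
tool_rot: [-180.0, -0.0, -96.5]
force: [0.5, -0.0, 0.0]
grip_width: 0.0003
grasp_force: 0.0
```

Run:
```python
from h import *
b=cams.read_camera("side")[200:360,190:403];c=cams.read_camera("scene")[170:290,310:470]
cv2.imwrite("pics/w7.png",cv2.hconcat([cv2.resize(b,(400,300)),cv2.resize(c,(400,300))]))
o=telemetry.get_obs();print({k:np.round(o[k],4) for k in("time_s","tool_pos","force","wrist_torque","grip_width","grasp_force")})
```

```text
{'time_s': np.float64(18.2333), 'tool_pos': array([0.4764, 0.2113, 0.0647]), 'force': array([-0.0707,  0.713 , -1.4521]), 'wrist_torque': array([ 0.1679, -0.0369, -0.0562]), 'grip_width': np.float64(0.0007), 'grasp_force': np.float64(0.0)}
```

View pics/w7.png

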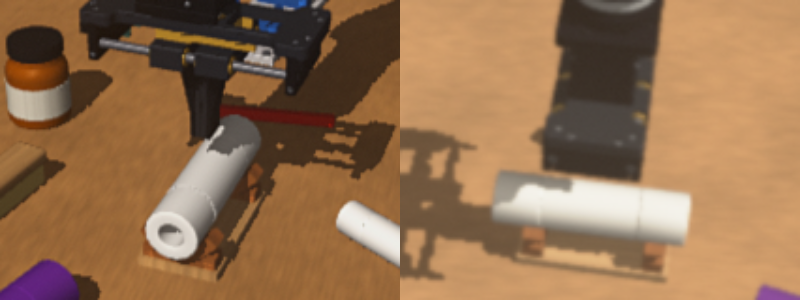

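Run:
```python
from h import *
o=telemetry.get_obs();p=o["tool_pos"]
for n,x0,y0,s in(("side",190,200,1.875),("scene",310,170,2.5)):
    P=pose(n)
    for nm,q in(("TCP",p),("tcp+3cm",p+[0,0,.03]),("body near",p+[.0,0,.07]),("sleeve top ctr",[.4763,.2114,.068]),("sleeve +y end ax",[.4858,.2934,.045]),("-y end ax",[.4668,.1295,.045])):
        u=proj(P,q);print(n,nm,((u-[x0,y0])*s).round())
```

```text
side TCP [205. 162.]
side tcp+3cm [205. 132.]
side body near [205.  90.]
side sleeve top ctr [205. 159.]
side sleeve +y end ax [169. 235.]
side -y end ax [237. 135.]
scene TCP [191. 192.]
scene tcp+3cm [193. 167.]
scene body near [197. 132.]
scene sleeve top ctr [191. 189.]
scene sleeve +y end ax [286. 221.]
scene -y end ax [ 95. 196.]
```

The pictures explain it. The real fingertips end about 25–30 mm above the stated TCP, so the pads only had the upper chord of the sleeve (width 35 mm instead of 46), and it slipped back into the stand. It now lies there turned end for end. I'll open, rise, turn the hand back, and take a deeper grasp.

Call:
{"fn": "arm_command", "kwargs": {"series": "0 0 -25 0 255;0 0 -35 0 0;0 0 -25 0.05 0;0 0 0 0.12 0;0 0 0 0.12 0;0 0 0 0.12 0;0 0 0 0.12 0;0 0 0 0.12 0;0 0 0 0.12 0;0 0 0 0.12 0;0 0 0 0.12 0;0 0 0 0.12 0;0 0 0 0.12 0;0 0 0 0.12 0;0 0 0 0.12 0;0 0 0 0.12 0;0 0 0 0.12 0;0 0 0 0.12 0"}}

```text
time_s: 19.73
tool_pos: [0.4762, 0.2114, 0.1495]
tool_rot: [-180.0, -0.0, 157.2]
force: [-0.3, 0.3, 0.3]
grip_width: 0.0867
grasp_force: 0.0
```

Call:
{"fn": "arm_command", "kwargs": {"series": "0 0 0 0.12 0;0 0 0 0.12 0;0 0 0 0.12 0;0 0 0 0.12 0;0 0 0 0.12 0;0 0 0 0.12 0;0 0 0 0.12 0;0 0 0 0.12 0;0 0 0 0.12 0;0 0 0 0.12 0;0 0 0 0.09 0;0 0 0 0 0;0 0 0 0 0;0 0 0 0 0"}}

```text
time_s: 20.9
tool_pos: [0.4763, 0.2115, 0.1497]
tool_rot: [-180.0, 0.0, 83.8]
force: [0.4, -0.0, 0.0]
grip_width: 0.0873
grasp_force: 0.0
```

```bash
python3 t.py .4763 .2114
python3 - <<'E'
from h import *
o=telemetry.get_obs();a=cams.read_camera("wrist");cv2.imwrite("pics/w8.png",a);W=pose("wrist",o)
h=hsv(a);w=(h[...,1]<60)&(h[...,2]>100);M=[]
for r in range(100,280,20):
    x=np.where(w[r,240:400])[0]+240
    if len(x)>20:M.append((plane(W,(x[0]-.5,r),.05)+plane(W,(x[-1]+.5,r),.05))/2)
print(np.array(M)[:,:2]);k=np.where(w[:300,320:324].mean(1)>.5)[0];print(k[0],plane(W,(322,k[0]-.5),.068))
S=cams.read_camera("side");cv2.imwrite("pics/side8.png",S);P=pose("side")
for z in(0,.02,.03):print(z,[proj(P,o["tool_pos"]+[s*.05,0,z]).round().tolist() for s in(-1,1)])
# darkest finger lowest rows in side view near predicted columns
v=hsv(S)[...,2];u=[proj(P,o["tool_pos"]+[s*.05,0,.03])for s in(-1,1)]
for q in u:
    c=int(q[0]);print(c,[(r,int(v[r,c-2:c+3].mean())) for r in range(int(q[1])-20,int(q[1])+35,4)])
E
```

```text
20.9 [0.4763 0.2115 0.1497] [-179.9828    0.0131   83.7885] [ 0.4249 -0.0088  0.0025] [ 19.2218   8.1571 -49.3827 103.0766   6.5133  71.7248 -38.137 ]
from home in jig: x -95.9 y 419.6 mm yaw err -3.6885347984540147
tool shift -0.12263136501868376 0.007711365421848809
[[0.4842 0.2842]
 [0.4828 0.2713]
 [0.4813 0.2582]
 [0.4799 0.2447]
 [0.478  0.2309]
 [0.4764 0.2167]
 [0.4749 0.2021]
 [0.4732 0.1871]]
106 [0.4873 0.2927 0.068 ]
0 [[331.0, 244.0], [268.0, 236.0]]
0.02 [[332.0, 232.0], [268.0, 225.0]]
0.03 [[332.0, 226.0], [268.0, 219.0]]
331 [(206, 34), (210, 34), (214, 33), (218, 33), (222, 33), (226, 48), (230, 161), (234, 120), (238, 69), (242, 69), (246, 71), (250, 71), (254, 71), (258, 158)]
267 [(198, 42), (202, 42), (206, 42), (210, 42), (214, 43), (218, 40), (222, 155), (226, 148), (230, 151), (234, 152), (238, 158), (242, 158), (246, 161), (250, 158)]
```

Fingertips measured at 27 mm behind the stated TCP (rows 228/220 in the side view). I'll descend to TCP z ≈ 0.003, so the pads straddle the axis.

Call:
{"fn": "arm_command", "kwargs": {"series": "-0.6 -0.2 30 0.005 0;0 0 35 0 0;0 0 30 0 0;0 0 20 0 0;0 0 8 0 0;0 0 5 0 0;0 0 5 0 0;0 0 0 0 0;0 0 0 0 0"}}

```text
time_s: 21.75
tool_pos: [0.4771, 0.2113, 0.0178]
tool_rot: [179.9, -0.0, 83.4]
force: [-0.0, -0.6, -0.0]
grip_width: 0.0873
grasp_force: 0.0
```

Call:
{"fn": "arm_command", "kwargs": {"series": "0 0 5 0 0;0 0 4 0 0;0 0 4 0 0;0 0 0 0 0;0 0 0 0 255;0 0 0 0 255;0 0 0 0 255;0 0 0 0 255;0 0 0 0 255;0 0 0 0 255;0 0 0 0 255;0 0 0 0 255;0 0 0 0 255;0 0 0 0 255", "squeeze": 20}}

```text
time_s: 22.92
tool_pos: [0.4758, 0.2109, 0.0038]
tool_rot: [-180.0, 0.0, 83.4]
force: [-1.4, -0.8, 2.5]
grip_width: 0.0455
grasp_force: 20.0
```

Width now 45.5 mm, the true diameter. Lifting and carrying to the jig.

Call:
{"fn": "arm_command", "kwargs": {"series": "0 0 -5 0 255;0 0 -15 0 255;0 0 -25 0 255;0 0 -25 0 255;0 0 -20 0 255;0 0 0 0 255;0 0 0 0 255"}}

```text
time_s: 23.5
tool_pos: [0.4771, 0.2109, 0.0945]
tool_rot: [179.9, -0.0, 83.3]
force: [-0.8, 0.1, -2.9]
grip_width: 0.0458
grasp_force: 20.0
```

Call:
{"fn": "arm_command", "kwargs": {"series": "-14 3 0 0 255;-29 6 0 0 255;-29 6 0 0 255;-29 6 0 0 255;-29 6 0 0 255;-29 6 0 0 255;-29 6 0 0 255;-29 6 0 0 255;-29 6 0 0 255;-29 6 0 0 255;-29 6 0 0 255;-29 6 0 0 255;-29 6 0 0 255;-16 0 0 0.03 255;0 0 0 0.028 255;0 0 0 0 255;0 0 0 0 255;0 0 0 0 255"}}

```text
time_s: 25.0
tool_pos: [0.5066, -0.1716, 0.0931]
tool_rot: [-179.9, -0.0, 80.2]
force: [-0.2, 0.9, -2.5]
grip_width: 0.0456
grasp_force: 20.0
```

```bash
python3 t.py .5066 -.1725;python3 -c "
from h import *
print(telemetry.get_obs()['grip_width'])"
```

```text
25.0 [ 0.5066 -0.1716  0.0931] [-179.928    -0.0382   80.1645] [-0.2311  0.9115 -2.4573] [ 45.5846  10.992  -32.6308 105.4744   6.4533  65.4481   0.8997]
from home in jig: x -0.2 y 47.5 mm yaw err -0.06447502310676612
tool shift -0.8664036055240152 0.14124968252942127
0.045583894257284104
```

Call:
{"fn": "arm_command", "kwargs": {"series": "0 0.2 15 0 255;0 0 20 0 255;0 0 17 0 255;0 0 8 0 255;0 0 5 0 255;0 0 4 0 255;0 0 3 0 255;0 0 2 0 255;0 0 0 0 255;0 0 0 0 255"}}

```text
time_s: 25.83
tool_pos: [0.5076, -0.1734, 0.0204]
tool_rot: [180.0, 0.0, 80.0]
force: [-0.1, -0.2, -1.9]
grip_width: 0.0453
grasp_force: 20.0
```

Call:
{"fn": "arm_command", "kwargs": {"series": "0 0 1 0 255;0 0 0.6 0 255;0 0 0 0 255;-4 0 0 0 255;-4 0 0 0 255;-4 0 0 0 255;0 0 0 0 255"}}

```text
time_s: 26.42
tool_pos: [0.5048, -0.1838, 0.0188]
tool_rot: [-179.9, -0.1, 80.0]
force: [-3.4, 4.8, 3.6]
grip_width: 0.0456
grasp_force: 20.0
```

Call:
{"fn": "arm_command", "kwargs": {"series": "-3 0 0 0 255;-3 0 0 0 255;-3 0 0 0 255;0 0 0 0 255"}}

```text
time_s: 26.75
tool_pos: [0.5034, -0.1921, 0.0188]
tool_rot: [-179.9, -0.1, 80.0]
force: [-2.9, 4.8, 3.8]
grip_width: 0.0453
grasp_force: 20.0
```

Sliding on smoothly, so I continue.

Call:
{"fn": "arm_command", "kwargs": {"series": "-3 0 0 0 255;-3 0 0 0 255;-3 0 0 0 255;0 0 0 0 255"}}

```text
time_s: 27.08
tool_pos: [0.5019, -0.2009, 0.0189]
tool_rot: [-179.9, -0.1, 80.0]
force: [-2.8, 4.5, 3.0]
grip_width: 0.0454
grasp_force: 20.0
```

Call:
{"fn": "arm_command", "kwargs": {"series": "-3 0 0 0 255;-3 0 0 0 255;-2 0 0 0 255;0 0 0 0 255"}}

```text
time_s: 27.42
tool_pos: [0.5005, -0.2081, 0.0189]
tool_rot: [-179.9, -0.2, 80.0]
force: [-2.6, 5.9, 5.2]
grip_width: 0.0455
grasp_force: 20.0
```

```bash
python3 t.py
```

```text
27.4167 [ 0.5005 -0.2081  0.0189] [-179.9107   -0.1752   80.0395] [-2.5924  5.9072  5.1671] [ 46.8885  16.8118 -30.5619 108.3812   9.8452  57.5342   2.1118]
from home in jig: x 0.1 y 10.5 mm yaw err 0.060529518204106125
```

Already past the earlier stop, so this is the deep bore. 10 mm left.

Call:
{"fn": "arm_command", "kwargs": {"series": "-3 0 0 0 255;-2 0 0 0 255;-2 0 0 0 255;0 0 0 0 255"}}

```text
time_s: 27.75
tool_pos: [0.4992, -0.2147, 0.0189]
tool_rot: [-179.9, -0.2, 80.1]
force: [-2.7, 7.2, 5.1]
grip_width: 0.0457
grasp_force: 20.0
```

Call:
{"fn": "arm_command", "kwargs": {"series": "-1.5 0 0 0 255;-1.5 0 0 0 255;-1.5 0 0 0 255;0 0 0 0 255;0 0 0 0 255"}}

```text
time_s: 28.17
tool_pos: [0.4985, -0.2179, 0.0188]
tool_rot: [-179.9, -0.3, 80.1]
force: [-2.5, 8.5, 6.1]
grip_width: 0.0453
grasp_force: 20.0
```

```bash
python3 t.py
```

```text
28.1667 [ 0.4985 -0.2179  0.0188] [-179.8671   -0.2579   80.0851] [-2.4729  8.5174  6.0902] [ 47.6376  17.0632 -30.2408 108.054    9.7952  57.648    3.2885]
from home in jig: x -0.2 y 0.4 mm yaw err 0.014906014063683415
```

Call:
{"fn": "arm_command", "kwargs": {"series": "-1.5 0 0 0 255;-1.5 0 0 0 255;0 0 0 0 255;0 0 0 0 255"}}

```text
time_s: 28.5
tool_pos: [0.4986, -0.2179, 0.0188]
tool_rot: [-179.8, -0.5, 80.2]
force: [-3.2, 14.2, 6.5]
grip_width: 0.0456
grasp_force: 20.0
```

Call:
{"fn": "arm_command", "kwargs": {"series": "-1.5 0 0 0 255;-1 0 0 0 255;0 0 0 0 255;0 0 0 0 255"}}

```text
time_s: 28.83
tool_pos: [0.4985, -0.2178, 0.0187]
tool_rot: [-179.8, -0.6, 80.2]
force: [-2.0, 18.9, 8.7]
grip_width: 0.0456
grasp_force: 20.0
```

```bash
python3 t.py
```

```text
28.8333 [ 0.4985 -0.2178  0.0187] [-179.8078   -0.6223   80.214 ] [-2.0488 18.8825  8.6629] [ 47.9008  17.1907 -30.298  107.9236   9.4584  57.7651   3.8257]
from home in jig: x -0.2 y 0.5 mm yaw err -0.1139633438872778
```

Hard stop at home (0.5 mm by my measurement, force climbing). Relaxing the push, opening and rising.

Call:
{"fn": "arm_command", "kwargs": {"series": "2 0 -0.5 0 255;2 0 -0.3 0 255;0 0 0 0 255;0 0 0 0 0;0 0 0 0 0;0 0 0 0 0;0 0 0 0 0;0 0 0 0 0;0 0 0 0 0;0 0 0 0 0;0 0 0 0 0;0 0 -10 0 0;0 0 -20 0 0;0 0 -30 0 0;0 0 -30 0 0;0 0 -30 0 0;0 0 -30 0 0;0 0 0 0 0;0 0 0 0 0"}}

```text
time_s: 30.42
tool_pos: [0.4998, -0.224, 0.1718]
tool_rot: [179.7, 0.1, 80.0]
force: [0.3, -0.7, -0.4]
grip_width: 0.0865
grasp_force: 0.0
```

```bash
python3 t.py
python3 - <<'E'
from h import *
o=telemetry.get_obs();W=pose("wrist",o);a=cams.read_camera("wrist");cv2.imwrite("pics/w9.png",a)
b=cams.read_camera("side")[140:260,270:430];c=cams.read_camera("scene")[180:300,120:280]
cv2.imwrite("pics/w9c.png",cv2.hconcat([cv2.resize(b,(400,300)),cv2.resize(c,(400,300))]))
h=hsv(a);w=(h[...,1]<60)&(h[...,2]>100)
k=[r for r in range(60,300) if w[r,318:326].all()]
print(k[0],k[-1]);k=np.array([.4986,-.2184])+np.array([.172,.985])*.0825
u=proj(W,[*k,.083]);print("expected +y rim top pixel when home",u)
print(a[int(u[1])-14:int(u[1])+14:2,int(u[0])].tolist())
E
```

```text
30.4167 [ 0.4998 -0.224   0.1718] [179.7347   0.1122  80.0399] [ 0.3    -0.6511 -0.3846] [ 49.9731   8.2866 -31.2413  98.678    4.532   73.9909   7.8068]
from home in jig: x 2.2 y -5.3 mm yaw err 0.06009044488629911
60 299
expected +y rim top pixel when home [314.2595  95.6558]
[[205, 213, 224], [205, 212, 224], [205, 213, 225], [205, 213, 224], [204, 212, 223], [206, 214, 224], [205, 213, 224], [224, 228, 233], [244, 246, 247], [237, 242, 246], [234, 240, 245], [235, 240, 245], [234, 240, 245], [235, 240, 245]]
```

View pics/w9c.png

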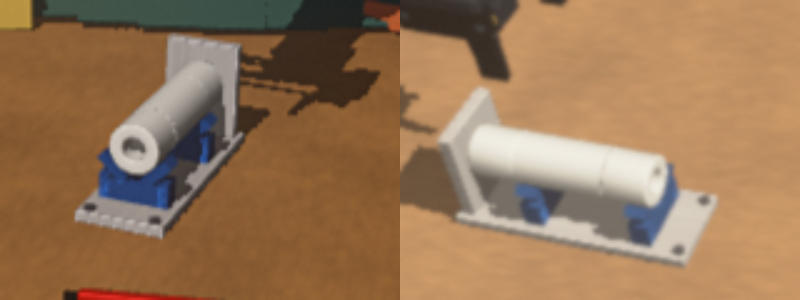

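The sleeve lies in both saddles, hard against the stop plate; the rim edge falls on the expected row (≈96). The gripper is clear, so I hand in.

```bash
python3 -c "
from cell import env
print(env.sign_off())"
```

```text
the job is handed in; nothing more can be done
None
```

The sleeve is released fully home in the jig, deep bore on the stub, and the job is handed in at about 31 s; its shallow end stopped 18 mm short at first, and while I turned it end for end the grip slipped and it dropped about 2 cm back into the stand.

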